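A heel for every shoe

TASK

Three upturned shoes on the cobbler's bench are waiting for their heels. Put each of the three loose heels on the shoe of its own size, lying flat on the bare tan heel seat, rubber side up and lined up squarely with it: round end at the back of the shoe, flat front towards the toe. Leave the cork block, the jar and the tin where they are.

Things in the scene. Friction and masses are not known exactly. Their poses are not given: they have to be found in the camera images.
- heel_large_center (a point): The large loose shoe heel: a D-shaped block of brown stacked leather with a black rubber top layer, 62 mm wide (y), 70 mm long (x), 32 mm high, lying rubber side up on the bench. The point is its centre, half-way up and half-way along; x points to its flat front face (the breast, 35 mm ahead), its back (-x) is a half round of radius 31 mm; z up. The straight side faces, from 4 mm behind the centre to the flat front, are what to grip.
- heel_medium_center (a point): The medium loose shoe heel: a D-shaped block of brown stacked leather with a black rubber top layer, 51 mm wide (y), 58 mm long (x), 27 mm high, lying rubber side up on the bench. The point is its centre, half-way up and half-way along; x points to its flat front face (the breast, 29 mm ahead), its back (-x) is a half round of radius 25.5 mm; z up. The straight side faces, from 3.5 mm behind the centre to the flat front, are what to grip.
- heel_small_center (a point): The small loose shoe heel: a D-shaped block of brown stacked leather with a black rubber top layer, 40 mm wide (y), 46 mm long (x), 22 mm high, lying rubber side up on the bench. The point is its centre, half-way up and half-way along; x points to its flat front face (the breast, 23 mm ahead), its back (-x) is a half round of radius 20 mm; z up. The straight side faces, from 3 mm behind the centre to the flat front, are what to grip.
- shoe_large_seat (a point): The large black shoe, 275 mm long, upside down, fixed, heel missing. Its heel seat is a flat tan patch with the large heel's outline (62 by 70 mm, round end at the shoe's back), 66 mm above the bench. The point lies on it at the middle of its straight front edge, x to the toe, z up: the patch's centre is at x = -35 mm. The dark sole ahead is level for 20 mm, then rises up to 10 mm.
- shoe_medium_seat (a point): The medium black shoe, 235 mm long, upside down, fixed, heel missing. Its heel seat is a flat tan patch with the medium heel's outline (51 by 58 mm, round end at the shoe's back), 60 mm above the bench. The point lies on it at the middle of its straight front edge, x to the toe, z up: the patch's centre is at x = -29 mm. The dark sole ahead is level for 20 mm, then rises up to 10 mm.
- shoe_small_seat (a point): The small black shoe, 190 mm long, upside down, fixed, heel missing. Its heel seat is a flat tan patch with the small heel's outline (40 by 46 mm, round end at the shoe's back), 52 mm above the bench. The point lies on it at the middle of its straight front edge, x to the toe, z up: the patch's centre is at x = -23 mm. The dark sole ahead is level for 20 mm, then rises up to 10 mm.
- cork_block_center (a point): A plain cork sanding block, 85 by 48 by 28 mm, loose among the heels; the point is its centre, x along its length. To be left alone.
- jar_center (a point): A small closed glass jar with a blue lid, 50 mm across and 55 mm high, loose, standing between two shoes; the point is its centre. To be left alone.
- tin_center (a point): A flat round metal polish tin, 62 mm across and 24 mm high, loose, lying between two shoes; the point is its centre. To be left alone.
Not all that is in view belongs to the job. What is shaped like the part that bears heel_medium_center but orange or pink is not meant.

How it is judged:
At the end, for the whole second after the job is handed in: Each heel rests, released, still and flat, rubber up, on the seat of its own size of shoe: centres within 10 mm along and across, height within 4 mm, tilt under 0.1 rad, flat front to the toe, turned under 0.22 rad. Cork block, jar and tin within 30 mm of their starts (x of heel_large_center in the frame of shoe_large_seat between -0.045 and -0.025 m and y of heel_large_center in the frame of shoe_large_seat between -0.01 and 0.01 m and z of heel_large_center in the frame of shoe_large_seat between 0.012 and 0.02 m and x of shoe_large_seat in the frame of heel_large_center above 0 m and angle between the x axis of heel_large_center and the x axis of shoe_large_seat, either way round below 0.22 rad and angle between each of heel_large_center, heel_medium_center, heel_small_center's own z axis and vertical below 0.1 rad and linear speed of each of heel_large, heel_medium, heel_small below 0.01 m/s and x of heel_medium_center in the frame of shoe_medium_seat between -0.039 and -0.019 m and y of heel_medium_center in the frame of shoe_medium_seat between -0.01 and 0.01 m and z of heel_medium_center in the frame of shoe_medium_seat between 0.0095 and 0.0175 m and x of shoe_medium_seat in the frame of heel_medium_center above 0 m and angle between the x axis of heel_medium_center and the x axis of shoe_medium_seat, either way round below 0.22 rad and x of heel_small_center in the frame of shoe_small_seat between -0.033 and -0.013 m and y of heel_small_center in the frame of shoe_small_seat between -0.01 and 0.01 m and z of heel_small_center in the frame of shoe_small_seat between 0.007 and 0.015 m and x of shoe_small_seat in the frame of heel_small_center above 0 m and angle between the x axis of heel_small_center and the x axis of shoe_small_seat, either way round below 0.22 rad and distance of each of cork_block_center, jar_center, tin_center from where it was at the start of the episode below 0.03 m); the robot touches nothing.
It fails at once if the cork block is moved by more than 30 mm (distance of cork_block_center from where it was at the start of the episode above 0.03 m).
It fails at once if the jar is moved by more than 30 mm (distance of jar_center from where it was at the start of the episode above 0.03 m).
It fails at once if the tin is moved by more than 30 mm (distance of tin_center from where it was at the start of the episode above 0.03 m).
It also fails if it takes over 96 s, if anything falls off the work surface, if the arm or the gripper's body presses on something with over 40 N, if the wrist force passes 120 N, or if a joint passes its speed limit or range.

ROBOT

A 6-joint arm with a two-finger parallel gripper is mounted at the origin on the work surface. World frame = base frame: x ahead of the robot, y to its left, z up, the work surface at z = 0. Lengths are in m, angles in rad, forces in N, time in s.
With the tool pointing down it reaches from about 0.425 to 0.95 m from the base axis. Payload 3.5 kg.
Tool frame: the origin (TCP) lies on the centre line of the jaws, within the pads' length; the fingertips stand 14 mm ahead of it and the grasp point (between the pads) lies 5 mm behind it (ctrl.tip_reach is the distance from the TCP to the fingertips, in m); z points along the fingers, y is the line along which they close (so a half turn about z gives the same grasp; the last joint's range is limited). The gripper opens to 85 mm and grips with 20 to 120 N. Pads are 22 mm wide; open, the fingers measure 114 mm over their backs; the gripper's body (76 mm by 85 mm) begins 54 mm behind the grasp point. The pads swing forward as they close: fully open they stand 13 mm farther back than shut.
Start: joints at [-1.287, 0.286, 1.577, -0, 1.279, -0.15], TCP at [0.284, -0.612, 0.245] pointing down, gripper open.
Joint ranges: [-2.77, 2.77], [-0.9, 2.22], [0.21, 2.48], [-1.53, 4.67], [0.24, 2.81], [-2.84, 2.84]. Speed limits (rad/s): [2.79, 2.79, 3.14, 3.14, 3.14, 3.14].

INTERFACE

Orientations are given as a unit quaternion [x, y, z, w].
In Python, from plant import get_state, imaging, workorder, ctrl gives the robot as it stands. The module is installed in compiled form; this text tells all that it offers.
- The arm moves only by the shell command python3 -m jog 'ROWS' [FORCE]. ROWS is JSON, a list of rows, each a list of 7 numbers: the closure, from 0 (fully open) to 1 (shut), then the shift along the tool's x, y, z in mm, then the turn, a rotation vector about the tool's x, y, z in rad. In form: [[gripper, tx, ty, tz, ax, ay, az], ...]. A call has 1 to 12 rows; each row is the pose to reach, as a shift and turn from the pose commanded when the call began, along the tool's axes at that moment; what a row does not reach only later rows make up. A row lasts 1/10 s, in which the tool goes at most 50 mm and 8.59 degrees, less where a joint would pass 70% of its speed; a pose out of reach is approached as far as the arm can. A call with a gripper value outside its range is refused whole. The fingers move at their own pace and stop on an object; FORCE is the grip in N (left out, the last holds). Time passes only in rows, so rows that repeat a pose let the fingers close. It gives the time, the measured TCP pose, the force, the opening and the grip force at its end, in the units of the state.
- get_state(): the state, without advancing time (a new reading comes with each control period).
- imaging.read_camera(name): name is "scene" or "top" or "wrist"; returns a dict with "image" (420x560x3 uint8, blue, green, red), "fx", "fy", "cx", "cy" (pixels), "k1" (the pictures are not rectified: a ray, as slopes to the right and down, at radius r is drawn at 1 + k1 r^2 times it, then the intrinsics apply), "R" (3x3) and "t" (3): a world point X has camera coordinates R X + t; the wrist camera has in their place "tool_from_camera" (4x4, takes a point from camera to tool coordinates, whose origin is the TCP and whose axes are the flange's). Camera axes: x right, y down, z forward; pixel columns grow to the right and rows downward; lengths in m; the calibration is good to about 2 mm. A picture is of the moment at which its call begins: read the wrist's pose just before it. There is no depth.
- workorder.sign_off(): hands the job in; it is judged then, once.
The state is a dict: "time": time; "qpos": joint angles; "dq": joint speeds; "joint_efforts": joint torques, N m; "eef_pos": TCP position; "tcp_rot": TCP orientation; "contact_force": force on the tool from outside, world axes, zero at the start; "wrist_torque": the same for the moment, N m; "opening": opening from 0.0 (shut) to 1.0 (fully open); "finger_force": force on a finger pad.
Only numpy, scipy, OpenCV 4.12 (cv2) and the standard library are available. Lean on these libraries where they do the work, as an engineer would, in place of code of your own. Each camera call takes 0.05 s, during which the arm holds its last target. There are 200 camera calls.

## Working session

There is one attempt and no reset: what is moved stays moved. The work goes in short steps, Python scripts to look and compute and a shell command to move; the robot and the scene stay as the last step left them, time stands still between calls to the robot, and variables do not carry over. Pictures are saved under pics/ and viewed, at most 14 in all, crops included, and the job is handed in when it is done.

```bash
mkdir -p pics
cat > h.py <<'E'
import numpy as np,cv2
from plant import get_state,imaging,workorder,ctrl
from scipy.spatial.transform import Rotation as Ro
def shot(n,f):
    s=get_state();c=imaging.read_camera(n);cv2.imwrite('pics/'+f,c['image'])
    d={k:np.array(c[k]) for k in c if k!='image'}
    if n=='wrist':
        T=np.eye(4);T[:3,:3]=Ro.from_quat(s['tcp_rot']).as_matrix();T[:3,3]=s['eef_pos']
        M=np.linalg.inv(T@np.array(c['tool_from_camera']));d['R']=M[:3,:3];d['t']=M[:3,3]
    np.savez('pics/'+f[:-4]+'.npz',**d);return c['image'],d
def load(f): return cv2.imread('pics/'+f+'.png'),dict(np.load('pics/'+f+'.npz'))
def w(d,px,z):
    px=np.array(px,float).reshape(-1,2);p=(px-[d['cx'],d['cy']])/[d['fx'],d['fy']];u=p.copy()
    for _ in range(20):u=p/(1+d['k1']*(u**2).sum(1,keepdims=True))
    r=np.c_[u,np.ones(len(u))]@d['R'];o=-d['R'].T@d['t']
    return o+r*((z-o[2])/r[:,2])[:,None]
def proj(d,X):
    c=np.atleast_2d(X)@d['R'].T+d['t'];u=c[:,:2]/c[:,2:];u=u*(1+d['k1']*(u**2).sum(1,keepdims=True))
    return u*[d['fx'],d['fy']]+[d['cx'],d['cy']]
def tgt(x,y,z,yaw):
    "rows from the present pose to world pose; yaw = direction of closing line (tool y)"
    s=get_state();R=Ro.from_quat(s['tcp_rot']);M=R.as_matrix();a=np.arctan2(M[1,1],M[0,1])
    dy=(yaw-a+np.pi/2)%np.pi-np.pi/2
    zt=np.array([0,0,-1.]);yt=np.array([np.cos(a+dy),np.sin(a+dy),0]);G=np.c_[np.cross(yt,zt),yt,zt]
    p=M.T@(np.array([x,y,z])-s['eef_pos'])*1000
    rv=(R.inv()*Ro.from_matrix(G)).as_rotvec()
    print('shift',p.round(1),'turn',rv.round(3),'q',np.round(s['qpos'],2),'t',s['time'])
E
python3 - <<'E'
from h import *
for n in('scene','top'):
    i,d=shot(n,n+'0.png');print(n,-d['R'].T@d['t'],d['fx'],d['k1'])
s=get_state();print(s,ctrl.tip_reach)
E
```

```text
scene [1.42454532 0.36703926 0.68376953] 527.5781102100839 0.01296485366284409
top [ 0.44186251 -0.05647043  1.07422994] 510.648832299542 -0.07251628514285226
{'time': 0.1, 'qpos': array([-1.28697443e+00,  2.87111477e-01,  1.57806115e+00, -8.78166654e-06,
        1.27861308e+00, -1.49979595e-01]), 'dq': array([ 1.07874759e-05, -2.69905171e-03, -4.18972211e-03, -5.22011860e-04,
       -2.14969361e-03, -1.05581328e-04]), 'joint_efforts': array([ 3.27455555e-04, -4.07296014e+01, -2.93698990e+01, -1.67376170e-04,
        3.43077343e-03, -1.32251552e-05]), 'eef_pos': array([ 0.28359153, -0.61189756,  0.244046  ]), 'tcp_rot': array([ 9.76568250e-01,  2.15205137e-01, -7.75200793e-05, -1.09379220e-03]), 'contact_force': array([ 0.06426426,  0.57741517, -0.13252012]), 'wrist_torque': array([ 0.02181279,  0.02289993, -0.02223511]), 'finger_force': 0.0, 'opening': 1.005910482356718} 0.014
```

View pics/scene0.png

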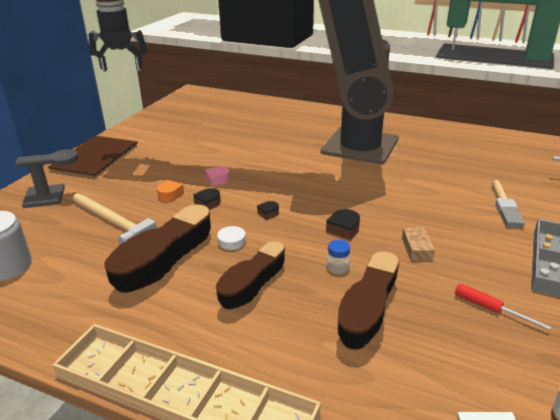

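View pics/top0.png

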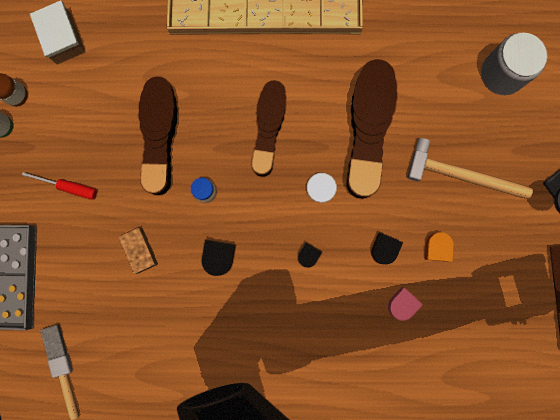

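The top view has the large heel at (218,257), the small at (309,255) and the medium at (386,248). The look-alikes are the orange block (440,247) and the pink one (405,304). The large, small and medium shoes have seats at (366,178), (262,162) and (154,177); which of the outer two is the larger needs measuring. The cork is at (137,250), the jar at (202,188) and the tin at (321,187).

```bash
cat >> h.py <<'E'
S=dict(large=(.062,.070,.032,.066),medium=(.051,.058,.027,.060),small=(.040,.046,.022,.052))
def D(k,x,y,a,z):
    W,L=S[k][:2];r=W/2;t=np.linspace(np.pi/2,3*np.pi/2,40)
    p=np.r_[[[L/2,-r],[L/2,r]],np.c_[r-L/2+r*np.cos(t),r*np.sin(t)]]
    R=np.array([[np.cos(a),-np.sin(a)],[np.sin(a),np.cos(a)]]);p=p@R.T+[x,y]
    return np.c_[p,np.full(len(p),z)]
def fit(mask,d,k,zs,x0):
    "best IoU of outline (hull of D at heights zs) with the blob of mask; returns x,y,yaw"
    from scipy.optimize import minimize
    def cost(q):
        P=np.vstack([proj(d,D(k,*q[:2],q[2]/20,z)) for z in zs]).astype(np.float32)
        m=np.zeros(mask.shape,np.uint8);cv2.fillPoly(m,[np.round(cv2.convexHull(P)*16).astype(np.int32)],255,cv2.LINE_AA,4)
        m=m/255.;return 1-np.minimum(m,mask).sum()/np.maximum(m,mask).sum()
    b=None
    for a in x0[2] if np.ndim(x0[2]) else [x0[2]]:
        q0=np.array([x0[0],x0[1],a*20])
        r=minimize(cost,q0,method='Nelder-Mead',options=dict(initial_simplex=q0+np.vstack([np.zeros(3),np.diag([.01,.01,5])]),xatol=1e-4,fatol=1e-4))
        if b is None or r.fun<b.fun:b=r
    return b.x/[1,1,20],1-b.fun
def blob(mask,px):
    n,l,st,c=cv2.connectedComponentsWithStats(mask.astype(np.uint8));i=l[int(px[1]),int(px[0])]
    if i==0:i=1+np.argmin(np.hypot(*(c[1:]-px).T))
    m=(l==i).astype(np.uint8);cs=cv2.findContours(m,0,1)[0];cv2.drawContours(m,cs,-1,1,-1);return m.astype(float),st[i]
def tan(i):
    h=cv2.cvtColor(i,cv2.COLOR_BGR2HSV);return (i[...,2]>165)&(i[...,1]>110)&(h[...,0]<22)
E
python3 - <<'E'
from h import *
i,d=load('top0')
print('pix heel',i[257,218],i[178,366],i[162,262],'wood',i[230,300],'sole',i[110,370],'shadow',i[290,300])
A=np.arange(-3,3.2,.5)
for px,k0 in(((366,178),'large'),((262,162),'small'),((154,177),'medium')):
    m,st=blob(tan(i),px)
    for k in S:
        q,f=fit(m,d,k,[S[k][3]],[*w(d,px,.06)[0][:2],np.arange(-.6,.7,.3)])
        if f>.75:print('seat',px,k,q.round(4),f.round(3),st)
for px,k in(((218,257),'large'),((309,255),'small'),((386,248),'medium')):
    m,st=blob(i.max(2)<40,px)
    q,f=fit(m,d,k,[0,S[k][2]],[*w(d,px,.02)[0][:2],A]);print('heel',k,q.round(4),f.round(3),st)
for n,px,z in(('cork',(137,250),.028),('jar',(202,188),.055),('tin',(321,187),.024),('or',(440,247),.027)):print(n,w(d,px,z)[0].round(3))
cv2.imwrite('pics/crop.png',cv2.resize(i[140:330,100:480],None,fx=2.1,fy=2.1,interpolation=cv2.INTER_CUBIC))
E
```

```text
pix heel [21 23 25] [ 87 154 206] [ 87 152 208] wood [ 36  83 146] sole [15 31 66] shadow [ 40  87 155]
seat (366, 178) large [ 0.6046 -0.2069 -0.124 ] 0.918 [349 159  33  36 956]
seat (366, 178) medium [ 0.6024 -0.2091 -0.0337] 0.772 [349 159  33  36 956]
seat (262, 162) small [ 0.6399 -0.0008 -0.1543] 0.861 [252 150  21  23 383]
seat (154, 177) medium [ 0.6043  0.2182 -0.002 ] 0.887 [141 164  25  28 611]
heel large [ 0.444   0.0907 -0.2274] 0.876 [202 240  33  35 918]
heel small [ 0.4485 -0.0967 -0.5331] 0.832 [298 243  24  24 364]
heel medium [ 0.4618 -0.2551 -0.4411] 0.871 [371 233  31  31 662]
cork [0.458 0.257 0.028]
jar [0.584 0.119 0.055]
tin [ 0.591 -0.123  0.024]
or [ 0.468 -0.368  0.027]
```

View pics/crop.png

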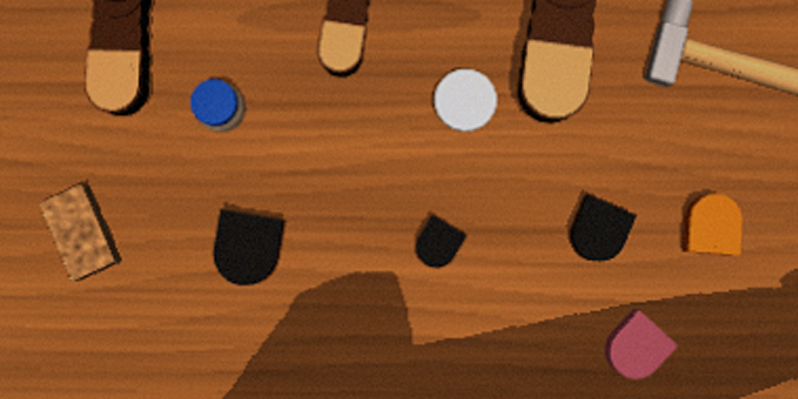

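The crop confirms it. The black D-blocks at crop (248,245), (440,240) and (602,227) are the large, small and medium heels; orange and pink are decoys. The best size fits are the right shoe for large, the middle for small and the left for medium. I'll move above the medium heel for a wrist look.

Run:
```python
from h import *
print(np.round(imaging.read_camera('wrist')['tool_from_camera'],3))
tgt(.475,-.262,.22,np.pi/2-.44)
```

```text
[[-0.001 -0.952 -0.305  0.078]
 [ 1.    -0.001 -0.001 -0.001]
 [ 0.001 -0.305  0.952 -0.13 ]
 [ 0.     0.     0.     1.   ]]
shift [ 320.7 -237.1   24.7] turn [-0.002  0.001  0.874] q [-1.29  0.29  1.58  0.    1.28 -0.15] t 0.15
```

```bash
python3 -m jog '[[0,320,-237,25,0,0,0.874],[0,320,-237,25,0,0,0.874],[0,320,-237,25,0,0,0.874],[0,320,-237,25,0,0,0.874],[0,320,-237,25,0,0,0.874],[0,320,-237,25,0,0,0.874],[0,320,-237,25,0,0,0.874],[0,320,-237,25,0,0,0.874],[0,320,-237,25,0,0,0.874],[0,320,-237,25,0,0,0.874],[0,320,-237,25,0,0,0.874],[0,320,-237,25,0,0,0.874]]' 60
python3 - <<'E'
from h import *
i,d=shot('wrist','w1.png');q=[.4618,-.2551,-.44]
P=proj(d,[[q[0],q[1],.027]])[0];print(P);print(-d['R'].T@d['t'])
m,st=blob(i.max(2)<45,P);print(st,fit(m,d,'medium',[0,.027],q))
E
```

```text
time: 1.35
eef_pos: [0.4739, -0.2643, 0.2204]
tcp_rot: [0.976, -0.219, -0.0, 0.0]
contact_force: [0.5, 0.5, -0.1]
opening: 0.998
finger_force: 0.0
[278.14863328 200.52869078]
[ 0.54395894 -0.29664095  0.35031408]
[ 250  168   52   60 2731] (array([ 0.46235422, -0.25392145, -0.37951449]), np.float64(0.9271583583999446))
```

View pics/w1.png

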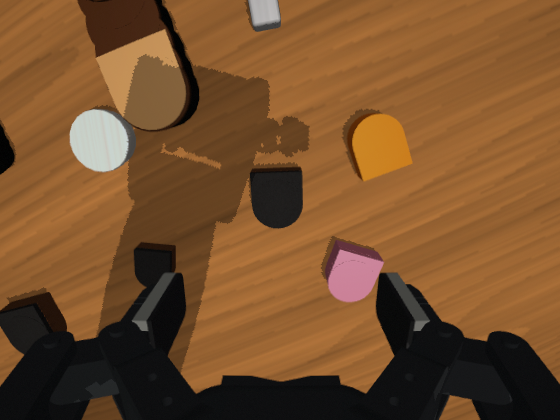

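The wrist picture shows the medium heel's black top at (277,199) with its brown front wall at row 170. The small heel is at (155,263), the tin at (102,140) and the large seat at (145,85).

Run:
```python
from h import *
i,d=load('w1');q=[.462,-.254,-.42]
print(i[172,265:285:5],i[200,277],i[215,240])
for T in(34,38,60):
  m,st=blob(i.max(2)<T,(277,199));print(T,st,fit(m,d,'medium',[.027],q),fit(m,d,'medium',[0,.027],q))
x,y,a=.4618,-.2545,-.40
tgt(x+.013*np.cos(a),y+.013*np.sin(a),.019,np.pi/2+a)
```

```text
[[14 16 18]
 [16 18 19]
 [19 20 20]
 [21 22 22]] [29 29 31] [ 51  99 153]
34 [ 250  170   52   58 2583] (array([ 0.46376835, -0.25380068, -0.40268827]), np.float64(0.9408853687695421)) (array([ 0.46161351, -0.25306225, -0.38252219]), np.float64(0.8794370428875233))
38 [ 250  168   52   60 2671] (array([ 0.46441925, -0.25432196, -0.38524175]), np.float64(0.936332716331793)) (array([ 0.46245856, -0.25323274, -0.43071576]), np.float64(0.9054022842033164))
60 [ 250  167   53   61 2779] (array([ 0.4644142 , -0.25445868, -0.38341573]), np.float64(0.9376175423702039)) (array([ 0.46246765, -0.25355113, -0.42282529]), np.float64(0.9420384334970648))
shift [ -2.2  -4.2 201.4] turn [ 0.    -0.    -0.043] q [-0.7   0.02  1.93 -0.    1.2   1.32] t 1.4
```

```bash
python3 -m jog '[[0,-1.5,-4.5,50,0,0,-0.035],[0,-1.5,-4.5,100,0,0,-0.035],[0,-1.5,-4.5,140,0,0,-0.035],[0,-1.5,-4.5,170,0,0,-0.035],[0,-1.5,-4.5,190,0,0,-0.035],[0,-1.5,-4.5,201,0,0,-0.035],[0,-1.5,-4.5,201,0,0,-0.035],[0.5,-1.5,-4.5,201,0,0,-0.035],[1,-1.5,-4.5,201,0,0,-0.035],[1,-1.5,-4.5,201,0,0,-0.035],[1,-1.5,-4.5,201,0,0,-0.035],[1,-1.5,-4.5,201,0,0,-0.035]]' 60; python3 -m jog '[[1,0,0,0,0,0,0],[1,0,0,0,0,0,0],[1,0,0,0,0,0,0],[1,0,0,0,0,0,0],[1,0,0,-30,0,0,0],[1,0,0,-70,0,0,0],[1,0,0,-120,0,0,0],[1,0,0,-170,0,0,0],[1,0,0,-200,0,0,0],[1,0,0,-200,0,0,0],[1,0,0,-200,0,0,0]]'
python3 - <<'E'
from h import *
tgt(.60,.218,.22,np.pi/2)
E
```

```text
time: 2.6
eef_pos: [0.4764, -0.2593, 0.0214]
tcp_rot: [0.98, -0.201, 0.002, 0.001]
contact_force: [-0.2, -1.2, 6.2]
opening: 0.579
finger_force: 65.0
time: 3.7
eef_pos: [0.475, -0.258, 0.2196]
tcp_rot: [0.98, -0.201, 0.0, 0.0]
contact_force: [-0.2, 0.3, -0.8]
opening: 0.583
finger_force: 64.3
shift [ -72.6 -486.7   -0.5] turn [ 0.    -0.001 -0.405] q [-0.69  0.01  1.93  0.    1.2   1.29] t 3.7
```

Medium heel is held (opening 0.58 ≈ 50 mm). Moving over the medium shoe and looking.

```bash
python3 -m jog '[[1,-73,-487,-10,0,0,-0.405],[1,-73,-487,-10,0,0,-0.405],[1,-73,-487,-10,0,0,-0.405],[1,-73,-487,-10,0,0,-0.405],[1,-73,-487,-10,0,0,-0.405],[1,-73,-487,-10,0,0,-0.405],[1,-73,-487,-10,0,0,-0.405],[1,-73,-487,-10,0,0,-0.405],[1,-73,-487,-10,0,0,-0.405],[1,-73,-487,-10,0,0,-0.405],[1,-73,-487,-10,0,0,-0.405],[1,-73,-487,-10,0,0,-0.405]]'; python3 -m jog '[[1,0,0,0,0,0,0],[1,0,0,0,0,0,0]]'
python3 - <<'E'
from h import *
i,d=shot('wrist','w2.png');q=[.6043,.2182,-.05]
P=proj(d,[[q[0],q[1],.06]])[0];print(P,proj(d,D('medium',.6043,.2182,0,.06)).min(0))
m,st=blob(tan(i),P);print(st,fit(m,d,'medium',[.06],q));tgt(.6,.218,.22,np.pi/2)
E
```

```text
time: 4.9
eef_pos: [0.5984, 0.2187, 0.2258]
tcp_rot: [1.0, 0.001, -0.003, 0.001]
contact_force: [-0.5, 0.3, -0.6]
opening: 0.58
finger_force: 64.3
time: 5.1
eef_pos: [0.5995, 0.2167, 0.2283]
tcp_rot: [1.0, -0.001, -0.001, 0.0]
contact_force: [0.3, -0.4, 0.0]
opening: 0.58
finger_force: 64.3
[280.04521372 187.38249256] [251.2254481  155.55364569]
[270 167  35  13 150] (array([0.595739  , 0.21558045, 0.31564993]), np.float64(0.06481795400943391))
shift [ 0.3 -1.3  8.8] turn [ 0.     0.001 -0.002] q [ 0.19  0.22  1.69 -0.    1.24  1.76] t 5.15
```

View pics/w2.png

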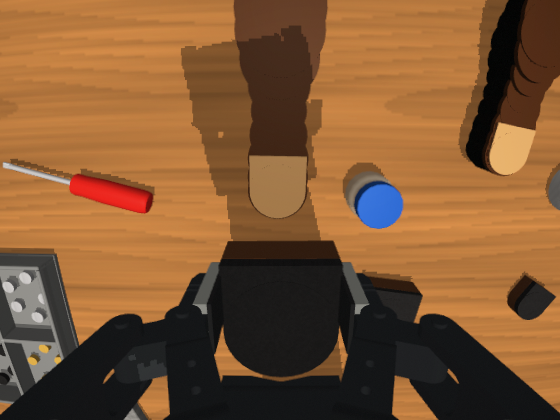

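The medium seat, in shadow, spans columns 248–307 and rows 155–218. The held heel's top front edge runs (220,264)–(341,264), with its bottom front edge at row 242. The jar is at (378,205), clear of the path.

Run:
```python
from h import *
i,d=load('w2')
hsv=cv2.cvtColor(i,cv2.COLOR_BGR2HSV)
print(hsv[185,277],hsv[185,215],hsv[200,240],hsv[140,277],i[185,277])
h=hsv.astype(int)
for T in(125,140):
  m0=(h[...,1]<T)&(h[...,2]>90);m,st=blob(m0,(277,187));print(T,st,fit(m,d,'medium',[.06],[.6043,.2182,0]))
s=get_state();z=s['eef_pos'][2];e=s['eef_pos']
print('top front',w(d,[[220,264],[341,264]],z+.0056)-e,'bottom front',w(d,[[228,242],[335,242]],z-.0214)-e)
```

```text
[ 16 138 164] [ 14 165 128] [ 14 166 132] [ 11 174  63] [ 75 123 164]
125 [345 171  59  55 675] (array([0.6043, 0.2182, 0.    ]), np.float64(0.0))
140 [ 250  156   57   62 2840] (array([ 0.6043979 ,  0.22068552, -0.00138308]), np.float64(0.9447173504240706))
top front [[ 0.01514636  0.02585999  0.0056    ]
 [ 0.01500545 -0.02373424  0.0056    ]] bottom front [[ 0.0134396   0.02664772 -0.0214    ]
 [ 0.013289   -0.02550262 -0.0214    ]]
```

```bash
python3 -m jog '[[1,19,-3,40,0,0,0],[1,19,-3,80,0,0,0],[1,19,-3,110,0,0,0],[1,19,-3,128,0,0,0],[1,19,-3,136,0,0,0],[1,19,-3,136,0,0,0],[1,19,-3,136,0,0,0],[1,19,-3,136,0,0,0]]'
python3 - <<'E'
from h import *
tgt(.619,.220,.0815,np.pi/2)
E
```

```text
time: 5.95
eef_pos: [0.6204, 0.2214, 0.0958]
tcp_rot: [1.0, -0.0, 0.002, -0.0]
contact_force: [0.4, 0.6, -0.1]
opening: 0.582
finger_force: 64.3
shift [-1.5  1.4 14.3] turn [-0.001 -0.004 -0.   ] q [ 0.19  0.4   1.72 -0.    1.02  1.76] t 5.95
```

```bash
python3 -m jog '[[1,-1,1,5,0,0,0],[1,-1,1,10,0,0,0],[1,-1,1,11,0,0,0],[1,-1,1,11,0,0,0],[1,-1,1,11,0,0,0]]';python3 -m jog '[[1,0,0,1.5,0,0,0],[1,0,0,3,0,0,0],[1,0,0,3,0,0,0],[1,0,0,3,0,0,0]]'
```

```text
time: 6.45
eef_pos: [0.6179, 0.2202, 0.0822]
tcp_rot: [1.0, -0.0, -0.0, -0.0]
contact_force: [0.1, 0.5, 0.0]
opening: 0.583
finger_force: 64.4
time: 6.85
eef_pos: [0.6183, 0.2202, 0.0814]
tcp_rot: [1.0, -0.0, 0.0, 0.0]
contact_force: [-3.9, 0.3, 7.2]
opening: 0.583
finger_force: 65.1
```

```bash
python3 -m jog '[[0.3,0,0,0,0,0,0],[0,0,0,0,0,0,0],[0,0,0,0,0,0,0],[0,0,0,0,0,0,0],[0,0,0,0,0,0,0],[0,0,0,0,0,0,0],[0,0,0,-20,0,0,0],[0,0,0,-60,0,0,0],[0,0,0,-100,0,0,0],[0,0,0,-150,0,0,0],[0,0,0,-150,0,0,0]]'
python3 - <<'E'
from h import *
i,d=shot('wrist','w3.png');tgt(.444,.0907,.22,np.pi/2-.2)
E
```

```text
time: 7.95
eef_pos: [0.6222, 0.2211, 0.2397]
tcp_rot: [1.0, -0.0, 0.008, -0.002]
contact_force: [1.1, -0.1, 1.4]
opening: 1.002
finger_force: 0.0
shift [-176.7  130.1   13.4] turn [-0.003 -0.011  0.2  ] q [ 0.19  0.25  1.64 -0.    1.24  1.76] t 8.0
```

View pics/w3.png

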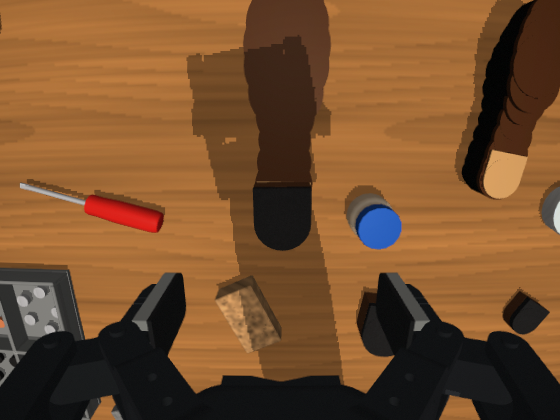

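The medium heel sits squarely on its seat, columns 253–311 and rows 187–250. The cork is at (248,313) and the large heel is partly hidden by the finger at (375,330). Next is the large heel.

```bash
python3 -m jog '[[0,-166,133,17,0,0,0.2],[0,-166,133,17,0,0,0.2],[0,-166,133,17,0,0,0.2],[0,-166,133,17,0,0,0.2],[0,-166,133,17,0,0,0.2],[0,-166,133,17,0,0,0.2],[0,-166,133,17,0,0,0.2],[0,-166,133,17,0,0,0.2]]'
python3 - <<'E'
from h import *
i,d=shot('wrist','w4.png');q=[.444,.0907,-.2]
P=proj(d,[[q[0],q[1],.032]])[0];print(P)
for T in(38,60):
  m,st=blob(i.max(2)<T,P);print(T,st,fit(m,d,'large',[.032],q),fit(m,d,'large',[0,.032],q))
x,y,a=.444,.0907,-.2
tgt(x+.014*np.cos(a),y+.014*np.sin(a),.022,np.pi/2+a)
E
```

```text
time: 8.8
eef_pos: [0.4531, 0.0877, 0.2127]
tcp_rot: [0.995, -0.1, 0.0, -0.0]
contact_force: [-0.2, 1.3, 0.1]
opening: 1.0
finger_force: 0.0
[280.4682838  199.14269585]
38 [ 244  163   66   72 4123] (array([ 0.44357963,  0.093367  , -0.15610727]), np.float64(0.955739426052834)) (array([ 0.4406778 ,  0.09309619, -0.10197587]), np.float64(0.9012623904380419))
60 [ 244  160   66   76 4384] (array([ 0.44559458,  0.09310678, -0.18051254]), np.float64(0.9398265273975532)) (array([ 0.44272818,  0.0932876 , -0.1341543 ]), np.float64(0.9542505266071126))
shift [  4.4  -1.  190.6] turn [-0.    -0.001  0.001] q [-0.03 -0.17  2.12  0.    1.19  1.74] t 8.85
```

View pics/w4.png

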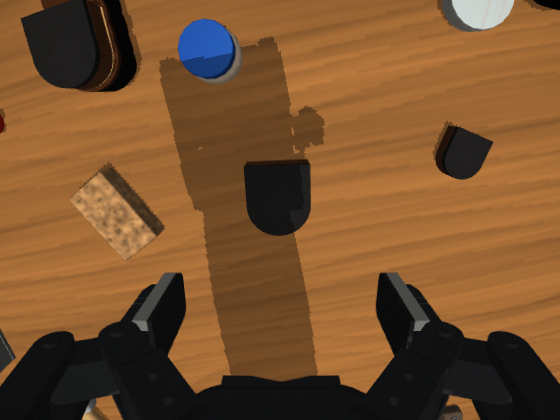

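The large heel's top is at (277,199), rows 163–235. The cork at (117,212) is clear of the fingers.

```bash
python3 -m jog '[[0,5,-3.3,50,0,0,-0.035],[0,5,-3.3,100,0,0,-0.035],[0,5,-3.3,140,0,0,-0.035],[0,5,-3.3,165,0,0,-0.035],[0,5,-3.3,182,0,0,-0.035],[0,5,-3.3,190,0,0,-0.035],[0,5,-3.3,190,0,0,-0.035],[0.5,5,-3.3,190,0,0,-0.035],[1,5,-3.3,190,0,0,-0.035],[1,5,-3.3,190,0,0,-0.035],[1,5,-3.3,190,0,0,-0.035],[1,5,-3.3,190,0,0,-0.035]]' 70; python3 -m jog '[[1,0,0,0,0,0,0],[1,0,0,0,0,0,0]]';python3 -m jog '[[1,0,0,-30,0,0,0],[1,0,0,-70,0,0,0],[1,0,0,-120,0,0,0],[1,0,0,-170,0,0,0],[1,0,0,-200,0,0,0],[1,0,0,-200,0,0,0],[1,0,0,-200,0,0,0]]'
python3 - <<'E'
from h import *
tgt(.60,-.207,.225,np.pi/2-.12)
E
```

```text
time: 10.05
eef_pos: [0.4592, 0.0895, 0.0241]
tcp_rot: [0.997, -0.082, 0.002, -0.0]
contact_force: [0.2, 1.0, 6.2]
opening: 0.708
finger_force: 78.3
time: 10.25
eef_pos: [0.4592, 0.0895, 0.0241]
tcp_rot: [0.997, -0.082, 0.002, -0.0]
contact_force: [-0.7, 1.2, 6.3]
opening: 0.706
finger_force: 78.3
time: 10.95
eef_pos: [0.457, 0.0894, 0.222]
tcp_rot: [0.997, -0.083, 0.0, 0.0]
contact_force: [-0.2, 0.1, -1.9]
opening: 0.71
finger_force: 77.5
shift [189.8 268.8  -2.9] turn [ 0.    -0.    -0.045] q [-0.03 -0.17  2.1  -0.    1.21  1.71] t 10.95
```

```bash
python3 -m jog '[[1,180,269,-12,0,0,-0.045],[1,180,269,-12,0,0,-0.045],[1,180,269,-12,0,0,-0.045],[1,180,269,-12,0,0,-0.045],[1,180,269,-12,0,0,-0.045],[1,180,269,-12,0,0,-0.045],[1,180,269,-12,0,0,-0.045],[1,180,269,-12,0,0,-0.045],[1,180,269,-12,0,0,-0.045],[1,180,269,-12,0,0,-0.045],[1,180,269,-12,0,0,-0.045]]'
python3 - <<'E'
from h import *
i,d=shot('wrist','w5.png')
q=[.6046,-.2069,-.124];h=cv2.cvtColor(i,cv2.COLOR_BGR2HSV)
P=proj(d,[[q[0],q[1],.066]])[0];print(P,get_state()['eef_pos'])
m,st=blob((h[...,1]<148)&(h[...,2]>90),P);print(st,fit(m,d,'large',[.066],q))
E
```

```text
time: 12.05
eef_pos: [0.5901, -0.204, 0.2334]
tcp_rot: [0.998, -0.059, -0.001, -0.0]
contact_force: [-0.0, -0.2, -2.2]
opening: 0.709
finger_force: 77.4
[283.19806574 176.84084786] [ 0.59036929 -0.20414605  0.23391258]
[ 246  137   72   78 4939] (array([ 0.60503792, -0.20516712, -0.11733059]), np.float64(0.9826134996728325))
```

View pics/w5.png

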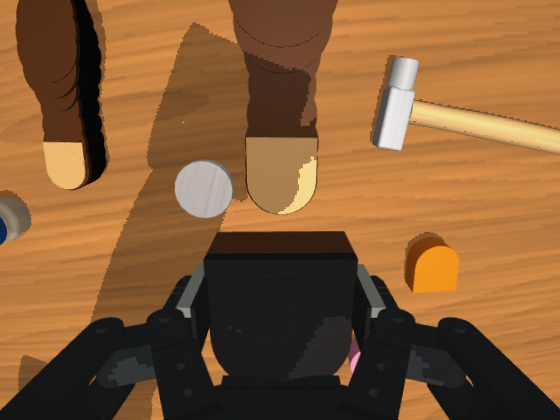

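The large seat spans columns 246–318 and rows 137–214. The held large heel's top front edge is (206,257)–(357,257), bottom front edge at row 233. The tin at (204,188) stays below the fingers.

Run:
```python
from h import *
i,d=load('w5');s=get_state();e=s['eef_pos'];R=Ro.from_quat(s['tcp_rot']).as_matrix()
f=(w(d,[[206,257.5],[357,257.5]],e[2]+.008)-e)@R,(w(d,[[216,233],[347,233]],e[2]-.024)-e)@R;print(np.round(f,4))
fx=np.mean([q[:,0].mean() for q in f]);fy=np.mean([q[:,1].mean() for q in f]);print(fx,fy)
a=-.118;g=.035-fx;tgt(.605+g*np.cos(a),-.2055+g*np.sin(a),.066+.0241,np.pi/2+a)
```

```text
[[[ 0.019  -0.031  -0.008 ]
  [ 0.019   0.0294 -0.008 ]]

 [[ 0.0169 -0.0329  0.024 ]
  [ 0.0169  0.0315  0.024 ]]]
0.017946712062133198 -0.0007501858063762995
shift [ 31.9  -0.3 143.8] turn [-0.     0.001 -0.001] q [-0.5   0.19  1.72  0.    1.24  1.19] t 12.1
```

```bash
python3 -m jog '[[1,31.5,0,40,0,0,0],[1,31.5,0,80,0,0,0],[1,31.5,0,110,0,0,0],[1,31.5,0,126,0,0,0],[1,31.5,0,134,0,0,0],[1,31.5,0,134,0,0,0],[1,31.5,0,134,0,0,0]]'
python3 - <<'E'
from h import *
a=-.118;g=.017;tgt(.605+g*np.cos(a),-.2055+g*np.sin(a),.066+.0241,np.pi/2+a)
E
```

```text
time: 12.8
eef_pos: [0.6232, -0.2097, 0.1025]
tcp_rot: [0.998, -0.06, 0.002, 0.001]
contact_force: [-0.4, -0.4, -0.5]
opening: 0.714
finger_force: 77.4
shift [-1.6 -2.1 12.4] turn [ 0.001 -0.003 -0.002] q [-0.48  0.39  1.72  0.    1.03  1.21] t 12.8
```

```bash
python3 -m jog '[[1,-0.5,-1,5,0,0,0],[1,-0.5,-1,9,0,0,0],[1,-0.5,-1,10,0,0,0],[1,-0.5,-1,10,0,0,0],[1,-0.5,-1,10,0,0,0]]';python3 -m jog '[[1,0,0,1.5,0,0,0],[1,0,0,2.5,0,0,0],[1,0,0,2.5,0,0,0],[1,0,0,2.5,0,0,0]]'
```

```text
time: 13.3
eef_pos: [0.6217, -0.2083, 0.0904]
tcp_rot: [0.998, -0.06, 0.0, 0.0]
contact_force: [-0.3, -0.6, -0.3]
opening: 0.707
finger_force: 77.5
time: 13.7
eef_pos: [0.6219, -0.2084, 0.0901]
tcp_rot: [0.998, -0.06, -0.0, 0.0]
contact_force: [-3.5, 1.2, 7.6]
opening: 0.706
finger_force: 78.5
```

Contact at the expected height. Release, retreat, look.

```bash
python3 -m jog '[[0.2,0,0,0,0,0,0],[0,0,0,0,0,0,0],[0,0,0,0,0,0,0],[0,0,0,0,0,0,0],[0,0,0,0,0,0,0],[0,0,0,-20,0,0,0],[0,0,0,-60,0,0,0],[0,0,0,-100,0,0,0],[0,0,0,-135,0,0,0],[0,0,0,-135,0,0,0],[0,0,0,-135,0,0,0]]'
python3 - <<'E'
from h import *
i,d=shot('wrist','w6.png');tgt(.450,-.0967,.22,np.pi/2-.53)
E
```

```text
time: 14.8
eef_pos: [0.6221, -0.2085, 0.2241]
tcp_rot: [0.998, -0.06, 0.001, 0.001]
contact_force: [0.1, 0.7, 0.1]
opening: 0.998
finger_force: 0.0
shift [-183.4  -90.     2.3] turn [-0.     0.001  0.41 ] q [-0.48  0.26  1.65 -0.    1.23  1.21] t 14.85
```

View pics/w6.png

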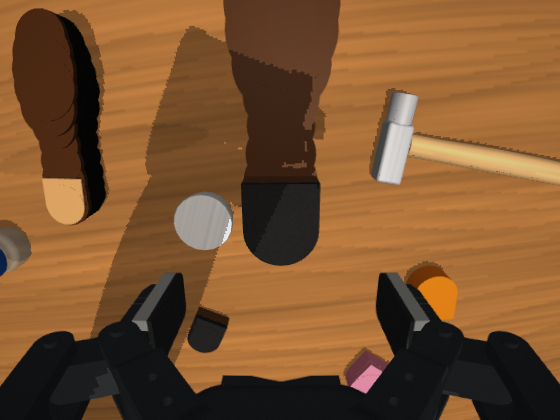

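The large heel covers its seat, columns 242–320 and rows 182–265, and the tin at (203,221) hasn't moved. Last is the small heel, seen at (208,330).

```bash
python3 -m jog '[[0,-176,-90,2,0,0,0.41],[0,-176,-90,2,0,0,0.41],[0,-176,-90,2,0,0,0.41],[0,-176,-90,2,0,0,0.41],[0,-176,-90,2,0,0,0.41],[0,-176,-90,2,0,0,0.41],[0,-176,-90,2,0,0,0.41],[0,-176,-90,2,0,0,0.41]]'
python3 - <<'E'
from h import *
i,d=shot('wrist','w7.png');q=[.4485,-.0967,-.53]
P=proj(d,[[q[0],q[1],.022]])[0];print(P)
for T in(38,60):
  m,st=blob(i.max(2)<T,P);print(T,st,fit(m,d,'small',[.022],q),fit(m,d,'small',[0,.022],q))
x,y,a=.4485,-.0967,-.53
tgt(x+.010*np.cos(a),y+.010*np.sin(a),.0175,np.pi/2+a)
E
```

```text
time: 15.65
eef_pos: [0.4589, -0.0987, 0.2209]
tcp_rot: [0.965, -0.262, 0.0, 0.0]
contact_force: [1.1, 0.3, 0.7]
opening: 0.995
finger_force: 0.0
[284.67869711 194.26478846]
38 [ 263  170   40   47 1595] (array([ 0.44988611, -0.09500403, -0.5383254 ]), np.float64(0.9237007792446966)) (array([ 0.44835719, -0.09337449, -0.63119535]), np.float64(0.8707890499194847))
60 [ 263  169   40   48 1711] (array([ 0.45046382, -0.09542028, -0.50683185]), np.float64(0.9417070673041529)) (array([ 0.44851609, -0.09415915, -0.5625923 ]), np.float64(0.938167275106764))
shift [1.000e-01 3.500e+00 2.034e+02] turn [ 0.    -0.    -0.001] q [-0.43 -0.16  2.09 -0.    1.21  1.67] t 15.7
```

View pics/w7.png

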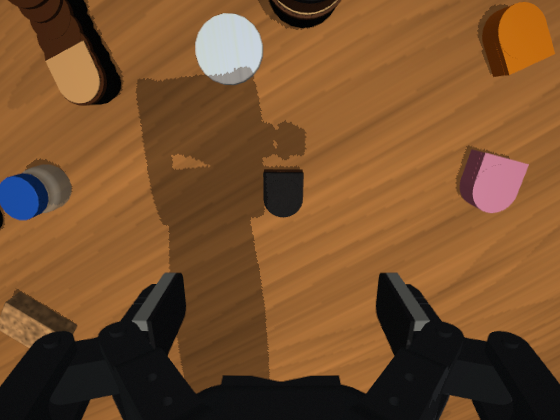

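The small heel is at (283,193), rows 170–217, squarely between the jaws.

```bash
python3 -m jog '[[0,0,1.5,50,0,0,0],[0,0,1.5,100,0,0,0],[0,0,1.5,145,0,0,0],[0,0,1.5,175,0,0,0],[0,0,1.5,193,0,0,0],[0,0,1.5,202,0,0,0],[0,0,1.5,202,0,0,0],[0.5,0,1.5,202,0,0,0],[1,0,1.5,202,0,0,0],[1,0,1.5,202,0,0,0],[1,0,1.5,202,0,0,0],[1,0,1.5,202,0,0,0]]' 50; python3 -m jog '[[1,0,0,0,0,0,0],[1,0,0,0,0,0,0],[1,0,0,0,0,0,0]]';python3 -m jog '[[1,0,0,-30,0,0,0],[1,0,0,-70,0,0,0],[1,0,0,-120,0,0,0],[1,0,0,-170,0,0,0],[1,0,0,-205,0,0,0],[1,0,0,-205,0,0,0],[1,0,0,-205,0,0,0]]'
python3 - <<'E'
from h import *
tgt(.63,-.001,.228,np.pi/2-.154)
E
```

```text
time: 16.9
eef_pos: [0.4582, -0.0996, 0.0203]
tcp_rot: [0.965, -0.262, 0.002, 0.0]
contact_force: [-0.5, -0.1, 5.7]
opening: 0.455
finger_force: 52.6
time: 17.2
eef_pos: [0.4583, -0.0996, 0.0203]
tcp_rot: [0.965, -0.262, 0.001, 0.0]
contact_force: [-0.4, 0.2, 6.7]
opening: 0.456
finger_force: 52.6
time: 17.9
eef_pos: [0.457, -0.0991, 0.2243]
tcp_rot: [0.965, -0.262, 0.001, 0.0]
contact_force: [0.2, 0.0, -2.0]
opening: 0.458
finger_force: 52.0
shift [  99.7 -172.1   -3.5] turn [ 0.    -0.001 -0.376] q [-0.43 -0.17  2.09  0.    1.22  1.67] t 17.9
```

```bash
python3 -m jog '[[1,92,-175,-6,0,0,-0.376],[1,92,-175,-6,0,0,-0.376],[1,92,-175,-6,0,0,-0.376],[1,92,-175,-6,0,0,-0.376],[1,92,-175,-6,0,0,-0.376],[1,92,-175,-6,0,0,-0.376],[1,92,-175,-6,0,0,-0.376],[1,92,-175,-6,0,0,-0.376]]'
python3 - <<'E'
from h import *
i,d=shot('wrist','w8.png')
q=[.6399,-.0008,-.154];h=cv2.cvtColor(i,cv2.COLOR_BGR2HSV)
P=proj(d,[[q[0],q[1],.052]])[0];print(P,get_state()['eef_pos'])
m,st=blob((h[...,1]<148)&(h[...,2]>90),P);print(st,fit(m,d,'small',[.052],q))
E
```

```text
time: 18.7
eef_pos: [0.6236, 0.0047, 0.2291]
tcp_rot: [0.997, -0.078, -0.001, 0.0]
contact_force: [-0.5, 0.6, -0.0]
opening: 0.457
finger_force: 52.0
[284.77329101 172.25342251] [0.62384846 0.00467725 0.22963042]
[ 261  149   45   49 1983] (array([ 0.63886066,  0.00106549, -0.14231649]), np.float64(0.969578491120949))
```

View pics/w8.png

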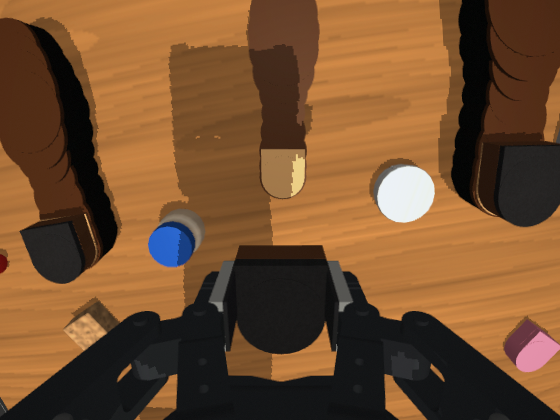

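The small seat is at columns 261–306 and rows 149–198. The held heel's top front edge is (236,263)–(328,263), bottom front edge at row 246. The jar and tin are undisturbed.

Run:
```python
from h import *
i,d=load('w8');s=get_state();e=s['eef_pos'];R=Ro.from_quat(s['tcp_rot']).as_matrix()
f=(w(d,[[236,263.5],[328,263.5]],e[2]+.0017)-e)@R,(w(d,[[240,246],[323,246]],e[2]-.0203)-e)@R;print(np.round(f,4))
fx=np.mean([q[:,0].mean() for q in f]);print(fx)
a=-.147;g=.023-fx;tgt(.639+g*np.cos(a),.0007+g*np.sin(a),.052+.0203,np.pi/2+a)
```

```text
[[[ 0.0132 -0.0198 -0.0017]
  [ 0.0132  0.019  -0.0017]]

 [[ 0.0116 -0.0207  0.0203]
  [ 0.0116  0.0196  0.0203]]]
0.012399733702397803
shift [ 26.3   1.5 157.3] turn [ 0.     0.001 -0.008] q [-0.15  0.19  1.72 -0.    1.23  1.57] t 18.75
```

```bash
python3 -m jog '[[1,26,2,45,0,0,-0.006],[1,26,2,90,0,0,-0.006],[1,26,2,125,0,0,-0.006],[1,26,2,142,0,0,-0.006],[1,26,2,148,0,0,-0.006],[1,26,2,148,0,0,-0.006],[1,26,2,148,0,0,-0.006]]'
python3 - <<'E'
from h import *
a=-.147;g=.0106;tgt(.639+g*np.cos(a),.0007+g*np.sin(a),.052+.0203,np.pi/2+a)
E
```

```text
time: 19.45
eef_pos: [0.6518, -0.001, 0.0846]
tcp_rot: [0.997, -0.074, 0.002, 0.0]
contact_force: [-0.4, 0.5, 0.2]
opening: 0.449
finger_force: 51.9
shift [-2.4  0.2 12.3] turn [ 0.    -0.004 -0.001] q [-0.16  0.4   1.74 -0.    0.99  1.56] t 19.45
```

```bash
python3 -m jog '[[1,-0.5,0,5,0,0,0],[1,-0.5,0,9,0,0,0],[1,-0.5,0,10,0,0,0],[1,-0.5,0,10,0,0,0],[1,-0.5,0,10,0,0,0]]';python3 -m jog '[[1,0,0,1,0,0,0],[1,0,0,2,0,0,0],[1,0,0,2,0,0,0],[1,0,0,2,0,0,0]]'
```

```text
time: 19.95
eef_pos: [0.6499, -0.0005, 0.0724]
tcp_rot: [0.997, -0.074, 0.0, 0.0]
contact_force: [-1.8, 0.2, 3.0]
opening: 0.451
finger_force: 52.3
time: 20.35
eef_pos: [0.6499, -0.0005, 0.0723]
tcp_rot: [0.997, -0.074, -0.0, 0.0]
contact_force: [-4.9, -0.3, 11.2]
opening: 0.451
finger_force: 53.3
```

```bash
python3 -m jog '[[0.3,0,0,-1,0,0,0],[0,0,0,-1,0,0,0],[0,0,0,-1,0,0,0],[0,0,0,-1,0,0,0],[0,0,0,-1,0,0,0],[0,0,0,-1,0,0,0],[0,0,0,-20,0,0,0],[0,0,0,-60,0,0,0],[0,0,0,-100,0,0,0],[0,0,0,-150,0,0,0],[0,0,0,-190,0,0,0],[0,0,0,-190,0,0,0]]'; python3 -m jog '[[0,-50,0,0,0,0,0],[0,-100,0,0,0,0,0],[0,-140,0,0,0,0,0],[0,-140,0,0,0,0,0],[0,-140,0,0,0,0,0]]'
python3 - <<'E'
from h import *
i,d=shot('wrist','w9.png')
for k,q in dict(large=(.605,-.2055,-.118),medium=(.6044,.2202,0),small=(.639,.0007,-.147)).items():
    h=S[k][2]
    P=proj(d,D(k,*q,S[k][3]+h)).astype(int);cv2.polylines(i,[P],True,(0,255,0),1)
    m,st=blob(cv2.imread('pics/w9.png').max(2)<42,P.mean(0));print(k,fit(m,d,k,[S[k][3]+h],q),st)
cv2.imwrite('pics/w9o.png',i)
E
```

```text
time: 21.55
eef_pos: [0.6532, -0.001, 0.2693]
tcp_rot: [0.997, -0.074, 0.008, 0.001]
contact_force: [0.9, 0.1, 0.2]
opening: 0.999
finger_force: 0.0
time: 22.05
eef_pos: [0.5107, 0.0203, 0.2595]
tcp_rot: [0.997, -0.074, 0.0, 0.0]
contact_force: [0.8, 0.3, 0.8]
opening: 1.002
finger_force: 0.0
large (array([ 0.60630525, -0.19139559, -0.07900141]), np.float64(0.8079058827428809)) [ 477    5   83   88 6556]
medium (array([0.6042008 , 0.21255254, 0.03279666]), np.float64(0.7951294461398741)) [  17   87   74   70 3842]
small (array([ 0.63999254,  0.00207435, -0.15357951]), np.float64(0.9480637943075411)) [ 258   14   46   58 2359]
```

View pics/w9o.png

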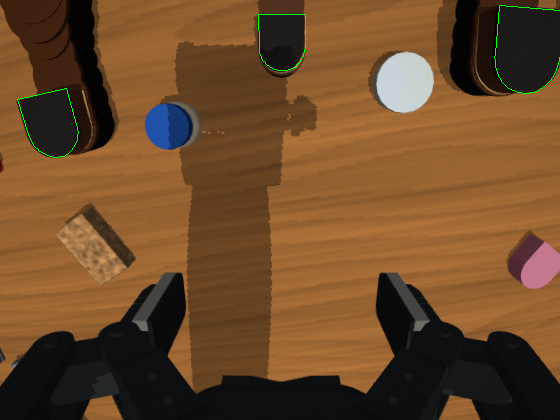

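The expected outlines coincide with all three heel tops: medium (50,123), small (282,42) and large (528,48). The weaker large and medium fits come from shoe shadow merging into the mask. The cork, jar and tin are in place and the gripper is clear.

```bash
python3 -c "from plant import workorder;print(workorder.sign_off())"
```

```text
the job is handed in; nothing more can be done
None
```

I put all three heels on the shoes of their own size, squarely aligned in the last picture, left the cork block, jar and tin in place, and handed in the job at about 22 s; no verdict was shown.

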